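# Close up the cup racks and dock the drawer

### The job

Two cup racks stand in the open drawer of the test dock with a gap between them. Without lifting it, push the loose rack sideways across the drawer until its long side is flush against the long side of the bolted-down rack, with no gap left anywhere along it; only then push the drawer home until it clicks into its detent, keeping the racks flush. Leave the brass shell, the steel shell and the small bin beside the dock where they are.

Things in the scene. Friction and masses are not known exactly. Their poses are not given: they have to be found in the camera images.
- rack: the loose cup rack: dark brown bar 150 long (its x) x 50 wide (its y) x 36 mm high with flat upright sides; four dark steel cups (31 mm across) in a row on top stand 24 mm higher, 60 mm in all. About 0.45 kg. Origin at the centre of its underside, z up. Stands loose and somewhat askew on the drawer's floor, its y roughly towards the bolted rack.
- fixed_side (a point): middle of the foot of the bolted rack's long side that faces the loose rack, on the drawer's floor (20 mm above the table); moves with the drawer. x: the way the drawer closes; y: from the loose rack into the bolted one (same shape and size, y 0 to 50 mm, a lug and bolt at each end). Flush: loose rack's origin at y = -25 mm, x axes parallel. Floor: x -115 to 115, y -252 to 52 mm.
- handle (a point): middle of the drawer's handle, a round steel bar 110 mm long along y, 42 mm above the table, 35 mm in front of the drawer's aluminium front (370 wide, 8 to 62 mm above the table, 8 thick). Axes as fixed_side, which lies at (158, 100, -22) mm from here. The drawer's side lips stand 12 mm and its rear lip 24 mm above its floor.
- drawer (a joint): how far the drawer is open, m: 0 is home at its stop, 0.14 fully out; it slides along its own x. Over the last 20 mm a sprung roller first resists (push up to about 8 N), then draws it in over the last few mm and holds it at 0. Friction holds it wherever else it is left.
- dock: the fixed grey dock the drawer slides into: 305 long (x -110 to 195) x 370 mm wide, side cheeks 40 mm high, rear block 65 mm high. Origin on the table under the middle of the closed drawer; axes parallel to the drawer's.
- shell: bystander: brass connector shell, 34 mm across, 60 mm high with a narrower top, standing on the table beside the dock. Origin at its foot.
- plug: bystander: steel connector shell, same shape as the brass one, standing on the table beside the dock. Origin at its foot.
- bin: bystander: small empty pale green open bin 120 x 90 x 50 mm on the table beside the dock. Origin at the centre of its underside.
Mind the look-alikes: they are no part of the job. There is more than one size of the rack; the job needs the middle-sized.

How it is judged:
By the outcome, as a careful person would: the job done as asked, in the order asked, and still so for the second after the job is handed in, with the robot touching nothing.
It also fails if it takes over 48 s, if anything falls off the work surface, if the arm or the gripper's body presses on something with over 40 N, if the wrist force passes 120 N, or if a joint passes its speed limit or range.

### The arm

A 6-joint arm with a two-finger parallel gripper is mounted at the origin on the work surface. World frame = base frame: x ahead of the robot, y to its left, z up, the work surface at z = 0. Lengths are in m, angles in rad, forces in N, time in s.
With the tool pointing down it reaches from about 0.3 to 0.85 m from the base axis. Payload 4.2 kg.
Tool frame: the origin (TCP) lies on the front face of the gripper's body, between the roots of the fingers; the fingertips stand 78 mm ahead of it and the grasp point (between the pads) lies 60 mm ahead of it (tip_extent is the distance from the TCP to the fingertips, in m); z points along the fingers, y is the line along which they close (so a half turn about z gives the same grasp; the last joint's range is limited). The gripper opens to 91 mm and grips with 3 to 60 N. Pads are 32 mm wide; open, the fingers measure 118 mm over their backs; the gripper's body (76 mm by 178 mm) begins 60 mm behind the grasp point.
Start: joints at [-1.19, 0.32, 1.565, -0, 1.257, -0.02], TCP at [0.224, -0.529, 0.292] pointing down, gripper open.
Joint ranges: [-3.11, 3.11], [-0.84, 2.01], [0.21, 2.61], [-1.34, 4.49], [0.05, 2.63], [-2.56, 2.56]. Speed limits (rad/s): [2.57, 2.57, 3.14, 3.14, 3.14, 3.14].

### API

Orientations are given as a unit quaternion [x, y, z, w].
In Python, from plant import get_state, read_camera, camera_info, job_done, tip_extent gives the robot as it stands.
- The arm moves only by the tool servo_tool, never from a script. Its argument "deltas" is one flat list of numbers, 5 for each row, row after row: the finger opening in cm, from 0 to 9.12, then the shift along the world's x, y, z in cm, then the turn about the world's z in rad. In form: [gripper, dx, dy, dz, spin, gripper, dx, dy, dz, spin, ...]. A call has 1 to 20 rows; each row is the pose to reach, as a shift and turn from the pose commanded when the call began; what a row does not reach only later rows make up. A row lasts 1/12 s, in which the tool goes at most 41.7 mm and 7.16 degrees, less where a joint would pass 70% of its speed; a pose out of reach is approached as far as the arm can. A call with a gripper value outside its range is refused whole. The fingers move at their own pace and stop on an object; "grip_force" is the grip in N (left out, the last holds). Time passes only in rows, so rows that repeat a pose let the fingers close. It gives the time, the measured TCP pose, the force, the opening and the grip force at its end, in the units of the state.
- get_state(): the state, without advancing time (a new reading comes with each control period).
- read_camera(name): name is "side" or "top" or "wrist"; returns (picture, depth): 400x640x3 uint8, red, green, blue; 400x640 float32, m along the optical axis (not along the pixel's ray), 0 where there is no reading.
- camera_info(name): a dict with "fov_y" (degrees; the focal length in pixels is half the picture's height over the tangent of half this angle, whatever the lens; pixels are square), "cx", "cy" (the principal point, pixels), "cam_to_world" (4x4, takes a point from camera to world coordinates). Camera axes: x right, y down, z forward; pixel columns grow to the right and rows downward; lengths in m; the calibration is good to about 2 mm. A picture is of the moment at which its call begins: read the wrist's pose just before it. camera_info takes no time and is no camera call; for the wrist camera it gives the pose at the moment of the call.
- job_done(): hands the job in; it is judged then, once.
The state is a dict: "time_s": time; "joints": joint angles; "qvel": joint speeds; "joint_torque": joint torques, N m; "tcp_pos": TCP position; "orientation": TCP orientation; "wrist_force": force on the tool from outside, world axes, zero at the start; "torque": the same for the moment, N m; "finger_gap": finger opening in m; "gripper_force": force on a finger pad.
Only numpy, scipy, OpenCV 4.12 (cv2) and the standard library are available. Lean on these libraries where they do the work, as an engineer would, in place of code of your own. Each camera call takes 0.05 s, during which the arm holds its last target. There are 200 camera calls.

## Working session

There is one attempt and no reset: what is moved stays moved. The work goes in short steps, Python scripts to look and compute and a tool call to move; the robot and the scene stay as the last step left them, time stands still between calls to the robot, and variables do not carry over. Pictures are saved under pics/ and viewed, at most 10 in all, crops included, and the job is handed in when it is done.

Besides the shell and the picture viewer there is one more tool, called as name(argument=value, ...) on one line, values as JSON. servo_tool: Moves the arm, as the interface text tells. Its arguments: {"type":"object","properties":{"deltas":{"type":"array"},"grip_force":{"type":"number"}},"required":["deltas"]}

```bash
mkdir -p pics; ls; python3 - <<'E'
from plant import *
import cv2,numpy as np
print(get_state())
for n in ("top","side"):
    p,d=read_camera(n); np.savez(f"{n}0.npz",p=p,d=d,**{k:np.array(v) for k,v in camera_info(n).items()})
    cv2.imwrite(f"pics/{n}0.png",p[:,:,::-1]); print(n,camera_info(n))
E
```

```text
pics
{'time_s': 0.0, 'joints': array([-1.19001092e+00,  3.20266404e-01,  1.56566638e+00, -4.98567982e-06,
        1.25739292e+00, -2.00029970e-02]), 'qvel': array([ 0.00093464, -0.00059221, -0.00116582, -0.00161349, -0.00090071,
       -0.00132086]), 'joint_torque': array([-6.98925269e-04, -4.12473428e+01, -2.31974888e+01,  7.26771285e-02,
        4.57122631e-02, -1.24965786e-04]), 'tcp_pos': array([ 0.22419459, -0.52909343,  0.29143972]), 'orientation': array([ 9.79987664e-01,  1.99056340e-01, -1.57799407e-04, -8.52039210e-04]), 'wrist_force': array([0.04121496, 0.80173902, 0.48430173]), 'torque': array([-0.05445627, -0.05279733,  0.03378587]), 'gripper_force': 0.0, 'finger_gap': 0.09086792091560866}
top {'fov_y': 47.467687233407474, 'cx': 318.08931105089437, 'cy': 209.63188471875523, 'cam_to_world': array([[-0.00547014, -0.99691433,  0.07830638,  0.42612219],
       [-0.99963677,  0.00338492, -0.02673705,  0.03562659],
       [ 0.02638949, -0.07842419, -0.99657074,  1.2426289 ],
       [ 0.        ,  0.        ,  0.        ,  1.        ]])}
side {'fov_y': 42.58616257014284, 'cx': 318.314660469406, 'cy': 195.53710496761474, 'cam_to_world': array([[-0.93502567, -0.27277669,  0.22653889,  0.25206272],
       [-0.35413109,  0.6862608 , -0.63532455,  0.78417058],
       [ 0.01783697, -0.67426923, -0.73827017,  0.9502619 ],
       [ 0.        ,  0.        ,  0.        ,  1.        ]])}
```

View pics/top0.png

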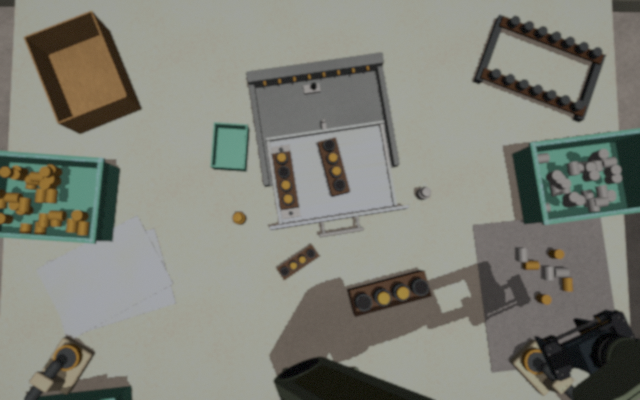

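View pics/side0.png

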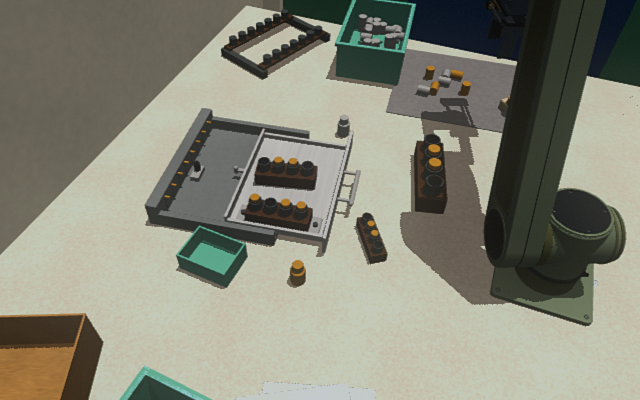

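Top view: the loose rack is at (333,167) in the drawer and the bolted rack, with lugs and bolt, at (286,182). The handle is at (340,227), brass shell (239,217), steel shell (423,193) and bin (230,147). The look-alike racks on the table are a small one at (298,261) and a large one at (390,293). The middle-sized one standing in the drawer fits the description; I'll confirm it in a crop.

```bash
cat > h.py <<'E'
import numpy as np
def load(f):
    z=np.load(f); return z
def world(z):
    """per-pixel world coordinates from a saved view"""
    p,d=z['p'],z['d']; h,w=d.shape; f=h/2/np.tan(np.radians(float(z['fov_y']))/2)
    v,u=np.mgrid[:h,:w]; c=np.stack([(u-z['cx'])/f*d,(v-z['cy'])/f*d,d,np.ones_like(d)],-1)
    return (c@z['cam_to_world'].T)[...,:3]
def pix(z,P):
    """project a world point"""
    T=np.linalg.inv(z['cam_to_world']); c=T[:3,:3]@np.asarray(P)+T[:3,3]; f=200/np.tan(np.radians(float(z['fov_y']))/2)
    return np.array([c[0]/c[2]*f+z['cx'],c[1]/c[2]*f+z['cy']])
E
python3 - <<'E'
from h import *; import cv2
z=load('top0.npz'); W=world(z)
cv2.imwrite('pics/crop0.png',cv2.resize(z['p'][115:245,240:440,::-1],None,fx=4,fy=4,interpolation=cv2.INTER_CUBIC))
p=z['p'].astype(int)
for n,(u0,u1,v0,v1) in dict(loose=(312,356,135,200),fixed=(270,302,145,215)).items():
    S=W[v0:v1,u0:u1]; c=p[v0:v1,u0:u1]; m=(S[...,2]>.048)&(S[...,2]<.1)
    P=S[m][:,:2].astype(np.float32); print(n,m.sum(),cv2.minAreaRect(P),np.median(S[m][:,2]))
for n,(u,v) in dict(floor=(360,165),table=(430,260),handle=(340,233),shell=(239,214),plug=(422,190),bin=(230,147)).items(): print(n,W[v,u])
# drawer front top edge & cheeks
for n,(u0,u1,v0,v1) in dict(front=(268,408,203,232),handle=(318,365,222,240)).items():
    S=W[v0:v1,u0:u1]; m=(S[...,2]>(.05 if n=='front' else .03))&(S[...,2]<.08)
    print(n,m.sum(),cv2.minAreaRect(S[m][:,:2].astype(np.float32)))
E
```

```text
loose 1078 ((0.6352527141571045, -0.03896022588014603), (0.1499853879213333, 0.05039620399475098), 14.2083740234375) 0.05948681672910727
fixed 1079 ((0.5993569493293762, 0.08941365778446198), (0.14993029832839966, 0.050201937556266785), 8.68256950378418) 0.05918907193212064
floor [ 0.64352853 -0.11190189  0.02145283]
table [ 0.38441536 -0.3041298  -0.00358228]
handle [ 0.45820274 -0.05370926  0.04771924]
shell [0.50828889 0.209076   0.0612473 ]
plug [ 0.57087025 -0.27203598  0.05269673]
bin [0.69677235 0.24349648 0.00464686]
front 555 ((0.49887123703956604, -0.050240933895111084), (0.35714736580848694, 0.0712532326579094), 88.69866943359375)
handle 235 ((0.46888458728790283, -0.05799829214811325), (0.11873546987771988, 0.03705416992306709), 89.78163146972656)
```

View pics/crop0.png

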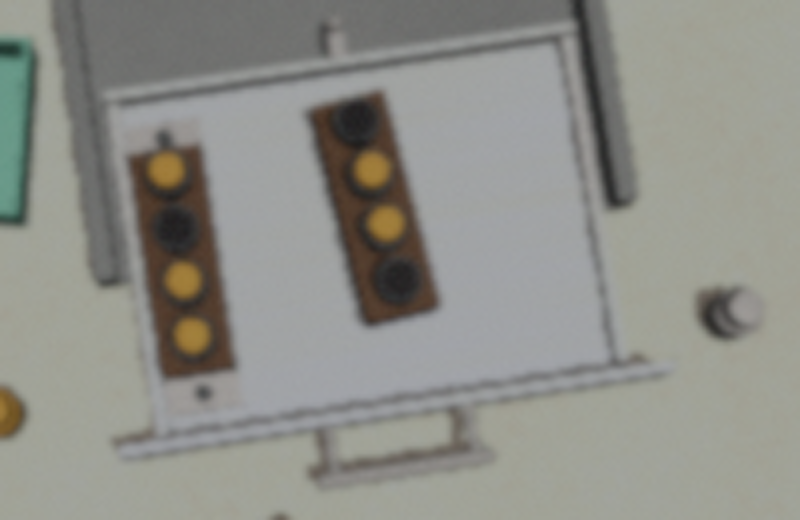

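The crop confirms it: the loose 150 x 50 mm rack is at crop (373,208), and the bolted one with lugs and bolts is at (183,262). The drawer yaw is 8.7° and the loose rack's is 14.2°. The gap to close is about 82 mm along the drawer's y. I'll push with both open fingers spread along the rack.

servo_tool(deltas=[9.1, 42.0, 41.8, -4, 1.321, 9.1, 42.0, 41.8, -4, 1.321, 9.1, 42.0, 41.8, -4, 1.321, 9.1, 42.0, 41.8, -4, 1.321, 9.1, 42.0, 41.8, -4, 1.321, 9.1, 42.0, 41.8, -4, 1.321, 9.1, 42.0, 41.8, -4, 1.321, 9.1, 42.0, 41.8, -4, 1.321, 9.1, 42.0, 41.8, -4, 1.321, 9.1, 42.0, 41.8, -4, 1.321, 9.1, 42.0, 41.8, -4, 1.321, 9.1, 42.0, 41.8, -4, 1.321, 9.1, 42.0, 41.8, -4, 1.321, 9.1, 42.0, 41.8, -4, 1.321, 9.1, 42.0, 41.8, -4, 1.321, 9.1, 42.0, 41.8, -4, 1.321, 9.1, 42.0, 41.8, -4, 1.321, 9.1, 42.0, 41.8, -4, 1.321, 9.1, 42.0, 41.8, -4, 1.321, 9.1, 42.0, 41.8, -4, 1.321])

```text
time_s: 1.77
tcp_pos: [0.6435, -0.1128, 0.2527]
orientation: [0.653, 0.758, -0.0, 0.0]
wrist_force: [0.3, -0.6, -0.4]
finger_gap: 0.0908
gripper_force: 0.0
```

servo_tool(deltas=[9.1, 0, 0, -4, 0, 9.1, 0, 0, -8, 0, 9.1, 0, 0, -11, 0, 9.1, 0, 0, -13, 0, 9.1, 0, 0, -14, 0, 9.1, 0, 0, -14.4, 0, 9.1, 0, 0, -14.7, 0, 9.1, 0, 0, -14.7, 0, 9.1, 0, 0, -14.7, 0])

```text
time_s: 2.52
tcp_pos: [0.6452, -0.1118, 0.1069]
orientation: [0.652, 0.758, 0.001, 0.001]
wrist_force: [-0.0, -0.3, 0.8]
finger_gap: 0.0908
gripper_force: 0.0
```

```bash
python3 - <<'E'
from plant import *
import cv2,numpy as np
i=camera_info("wrist");p,d=read_camera("wrist");np.savez("w1.npz",p=p,d=d,**{k:np.array(v) for k,v in i.items()})
cv2.imwrite("pics/w1.png",p[:,:,::-1])
s=get_state();print(s['tcp_pos'],s['wrist_force'],i['cam_to_world'])
E
```

```text
[ 0.64515284 -0.11168681  0.10692919] [-0.10834808  0.52860666  1.10089352] [[ 0.98857743  0.14431047  0.04346438  0.63226428]
 [ 0.15068812 -0.95174269 -0.26735546 -0.03555365]
 [ 0.00278472  0.27085114 -0.96261722  0.19890841]
 [ 0.          0.          0.          1.        ]]
```

View pics/w1.png

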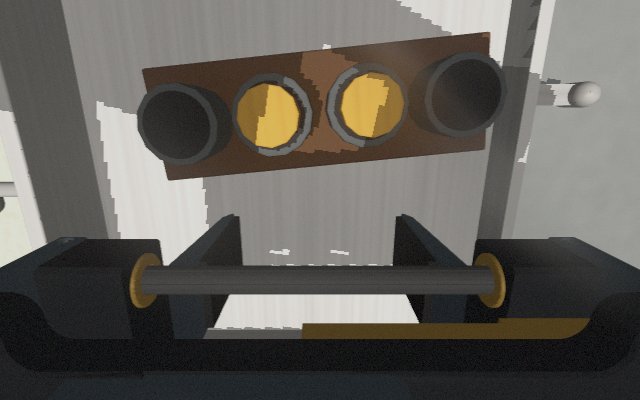

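The wrist view shows both fingertips (235,220) and (400,220) clear on the rack's near side, with the rack spanning (145..490, 35..180). Pushing now.

servo_tool(deltas=[9.1, -0.09, 0.59, 0, 0, 9.1, -0.18, 1.19, 0, 0, 9.1, -0.27, 1.78, 0, 0, 9.1, -0.36, 2.37, 0, 0, 9.1, -0.45, 2.97, 0, 0, 9.1, -0.54, 3.56, 0, 0, 9.1, -0.63, 4.15, 0, 0, 9.1, -0.72, 4.74, 0, 0, 9.1, -0.82, 5.34, 0, 0, 9.1, -0.91, 5.93, 0, 0, 9.1, -1.0, 6.52, 0, 0, 9.1, -1.09, 7.12, 0, 0, 9.1, -1.18, 7.71, 0, 0, 9.1, -1.27, 8.3, 0, 0, 9.1, -1.36, 8.9, 0, 0, 9.1, -1.45, 9.49, 0, 0, 9.1, -1.51, 9.88, 0, 0, 9.1, -1.51, 9.88, 0, 0])

```text
time_s: 4.07
tcp_pos: [0.629, -0.0113, 0.1052]
orientation: [0.652, 0.759, 0.0, -0.001]
wrist_force: [0.9, -0.3, 0.5]
finger_gap: 0.0911
gripper_force: 0.2
```

```bash
cat > m.py <<'E'
from h import *; from plant import *; import cv2,sys
def shot(tag,box=None):
    i=camera_info("top");p,d=read_camera("top");np.savez(tag+".npz",p=p,d=d,**{k:np.array(v) for k,v in i.items()})
def rects(tag,polys):
    pass
E
python3 - <<'E'
from m import *
s=get_state();print(s['tcp_pos'],s['wrist_force'],s['torque'])
shot('top2')
z=load('top2.npz');cv2.imwrite('pics/crop2.png',cv2.resize(z['p'][115:245,240:440,::-1],None,fx=4,fy=4,interpolation=cv2.INTER_CUBIC))
W=world(z);S=W[135:220,262:320];m=(S[...,2]>.048)&(S[...,2]<.066)
c=np.array([.6032,.0647]);P=S[m][:,:2]-c;a=np.radians(8.68);L=P@np.array([[np.cos(a),-np.sin(a)],[np.sin(a),np.cos(a)]])
print(np.percentile(L,[0,1,99,100],axis=0))
E
```

```text
[ 0.62900342 -0.01132246  0.10524835] [ 0.87638476 -0.32106688  0.4646824 ] [-0.12281242 -0.16445854 -0.03945432]
[[-0.07493769 -0.0498774 ]
 [-0.0740339  -0.02742498]
 [ 0.09162751  0.04957255]
 [ 0.11988616  0.05088803]]
```

View pics/crop2.png

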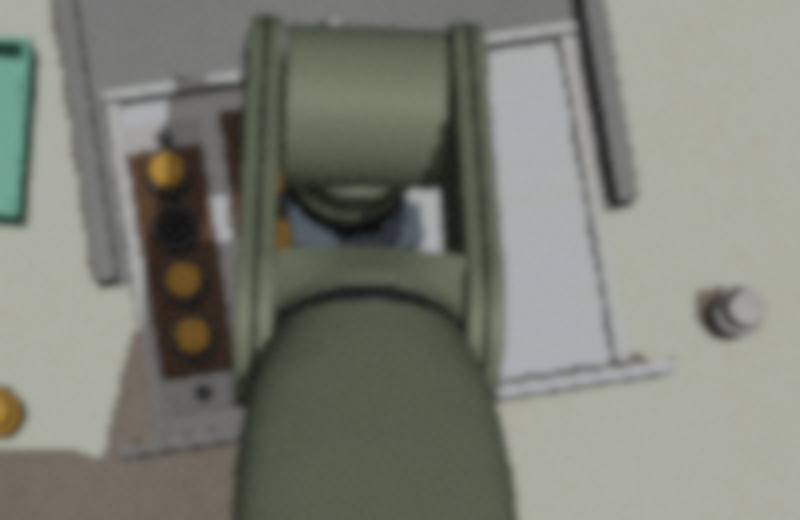

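The arm hides most of the view, but a strip of floor is visible between the racks at crop (222,215), so about 13 mm remains. I'll continue slowly and watch the force.

servo_tool(deltas=[9.1, -0.05, 0.3, 0, 0, 9.1, -0.09, 0.59, 0, 0, 9.1, -0.14, 0.89, 0, 0, 9.1, -0.16, 1.04, 0, 0, 9.1, -0.18, 1.19, 0, 0, 9.1, -0.18, 1.19, 0, 0])

```text
time_s: 4.62
tcp_pos: [0.6271, -0.0004, 0.105]
orientation: [0.652, 0.758, -0.0, -0.0]
wrist_force: [0.4, -2.5, -0.3]
finger_gap: 0.091
gripper_force: 0.9
```

```bash
python3 - <<'E'
from plant import *
import cv2,numpy as np
i=camera_info("wrist");p,d=read_camera("wrist");np.savez("w2.npz",p=p,d=d,**{k:np.array(v) for k,v in i.items()})
cv2.imwrite("pics/w2.png",p[:,:,::-1])
s=get_state();print(s['tcp_pos'],s['wrist_force'],s['torque'])
E
```

```text
[ 6.27128081e-01 -3.40309616e-04  1.05004239e-01] [-0.23672434 -1.06000571 -0.9328186 ] [-0.2621637  -0.07183144  0.02865397]
```

View pics/w2.png

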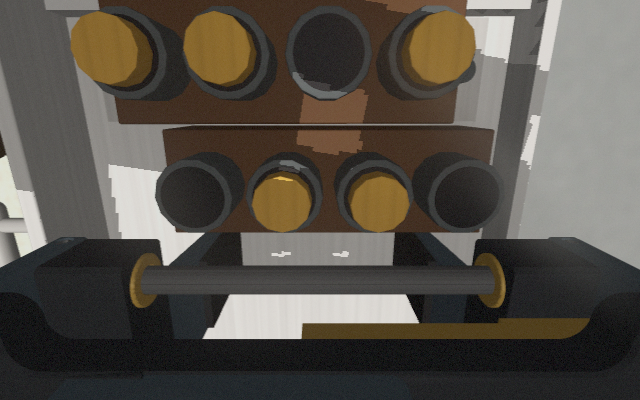

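The wrist view shows a thin, near-parallel slit at row ~125 (x 165..455), roughly 1–2 mm. I'll press on in half-millimetre steps.

servo_tool(deltas=[9.1, -0.01, 0.05, 0, 0, 9.1, -0.02, 0.1, 0, 0, 9.1, -0.02, 0.15, 0, 0, 9.1, -0.03, 0.2, 0, 0, 9.1, -0.04, 0.25, 0, 0, 9.1, -0.04, 0.25, 0, 0])

```text
time_s: 5.17
tcp_pos: [0.627, 0.0019, 0.1052]
orientation: [0.652, 0.758, 0.0, -0.0]
wrist_force: [0.7, -1.7, -1.2]
finger_gap: 0.0911
gripper_force: 1.0
```

servo_tool(deltas=[9.1, -0.01, 0.05, 0, 0, 9.1, -0.02, 0.1, 0, 0, 9.1, -0.02, 0.15, 0, 0, 9.1, -0.02, 0.15, 0, 0, 9.1, -0.02, 0.15, 0, 0])

```text
time_s: 5.58
tcp_pos: [0.6271, 0.0023, 0.1053]
orientation: [0.651, 0.759, -0.001, 0.001]
wrist_force: [0.8, -6.1, -2.6]
finger_gap: 0.0912
gripper_force: 3.2
```

servo_tool(deltas=[9.1, -0.01, 0.08, 0, 0, 9.1, -0.02, 0.15, 0, 0, 9.1, -0.03, 0.2, 0, 0, 9.1, -0.03, 0.2, 0, 0, 9.1, -0.03, 0.2, 0, 0])

```text
time_s: 6.0
tcp_pos: [0.627, 0.0025, 0.1053]
orientation: [0.651, 0.759, -0.001, 0.002]
wrist_force: [1.1, -12.6, -2.3]
finger_gap: 0.091
gripper_force: 6.2
```

```bash
python3 - <<'E'
from plant import *
import cv2,numpy as np
i=camera_info("wrist");p,d=read_camera("wrist");np.savez("w3.npz",p=p,d=d,**{k:np.array(v) for k,v in i.items()})
cv2.imwrite("pics/w3.png",cv2.resize(p[80:180,100:520,::-1],(800,190*1),interpolation=cv2.INTER_CUBIC))
s=get_state();print(s['tcp_pos'],s['wrist_force'],s['torque'])
E
```

```text
[0.62699686 0.00250455 0.10535659] [  1.27246146 -12.38409161  -1.6754589 ] [-2.1589698  -0.28118838  0.07322661]
```

View pics/w3.png

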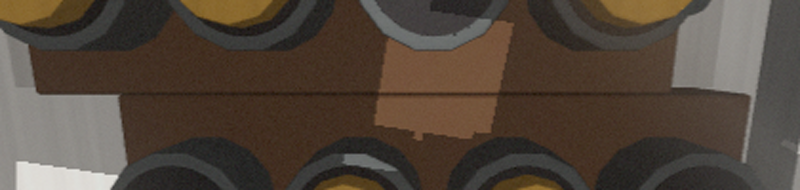

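Flush: only a hairline dark seam remains at crop row 93 across the whole overlap (x 122..675), with 12 N of contact. Now I'll back off, and check clearances around the handle first.

servo_tool(deltas=[9.1, 0.05, -0.3, 0, 0, 9.1, 0.1, -0.6, 0, 0, 9.1, 0.3, -2, 0, 0, 9.1, 0.5, -3.5, 0, 0, 9.1, 0.5, -3.5, 3, 0, 9.1, 0.5, -3.5, 7, 0, 5, 0.5, -3.5, 11, 0, 3, 0.5, -3.5, 15, 0, 0, 0.5, -3.5, 15, 0, 0, -10, -4.5, 15, 0, 0, -20.5, -7, 15, 0, 0, -20.5, -7, 15, 0, 0, -20.5, -7, 15, 0, 0, -20.5, -7, 15, 0, 0, -20.5, -7, 15, 0, 0, -20.5, -7, 15, 0])

```text
time_s: 7.38
tcp_pos: [0.4194, -0.0654, 0.2557]
orientation: [0.653, 0.758, 0.0, 0.0]
wrist_force: [0.4, -0.9, -0.2]
finger_gap: 0.0271
gripper_force: 0.0
```

```bash
python3 - <<'E'
from m import *
s=get_state();print(s['tcp_pos'],s['wrist_force'],s['finger_gap'])
W=world(load('top0.npz'))
for n,(u0,u1,v0,v1) in dict(small=(272,324,240,282),large=(343,438,262,320)).items():
    S=W[v0:v1,u0:u1];m=(S[...,2]>.015)&(S[...,2]<.15);Q=S[m];print(n,Q.min(0),Q.max(0),cv2.boxPoints(cv2.minAreaRect(Q[:,:2].astype(np.float32))).round(3).tolist())
i=camera_info("side");p,d=read_camera("side");np.savez("s3.npz",p=p,d=d,**{k:np.array(v) for k,v in i.items()})
cv2.imwrite('pics/s3.png',cv2.resize(p[90:260,140:400,::-1],None,fx=3,fy=3,interpolation=cv2.INTER_CUBIC))
W=world(load('s3.npz'));S=W.reshape(-1,3)
a=np.radians(8.68);L=(S[:,:2]-[.6032,.0647])@np.array([[np.cos(a),-np.sin(a)],[np.sin(a),np.cos(a)]])
m=(S[:,2]>.066)&(S[:,2]<.085)&(abs(L[:,0])<.11)&(L[:,1]>-.1)&(L[:,1]<.052)
for lo,hi in((-.1,0),(0,.06)):
    q=L[m&(L[:,1]>lo)&(L[:,1]<hi)];print(len(q),q.min(0),q.max(0),cv2.minAreaRect(q.astype(np.float32)))
E
```

```text
[ 0.4194478  -0.06544615  0.25565403] [ 0.42392088 -0.86484688 -0.20043381] 0.02714724664344793
small [0.33544234 0.00123155 0.01948755] [0.42982948 0.11288884 0.06006923] [[0.33500000834465027, 0.09399999678134918], [0.39800000190734863, -0.0020000000949949026], [0.4300000071525574, 0.01899999938905239], [0.367000013589859, 0.11500000208616257]]
large [ 0.24327664 -0.28991733  0.01500667] [ 0.35984942 -0.07384112  0.1032564 ] [[0.24199999868869781, -0.09000000357627869], [0.2930000126361847, -0.2930000126361847], [0.3610000014305115, -0.2759999930858612], [0.3100000023841858, -0.0729999989271164]]
483 [-0.05280399 -0.03896524] [ 0.08557733 -0.00491699] ((0.016390010714530945, -0.021737242117524147), (0.033447667956352234, 0.1384013295173645), 89.49082946777344)
467 [-0.07211189  0.01177845] [0.06573272 0.043813  ] ((-0.0031961798667907715, 0.02792283520102501), (0.031644102185964584, 0.1379430592060089), 89.19023132324219)
```

View pics/s3.png

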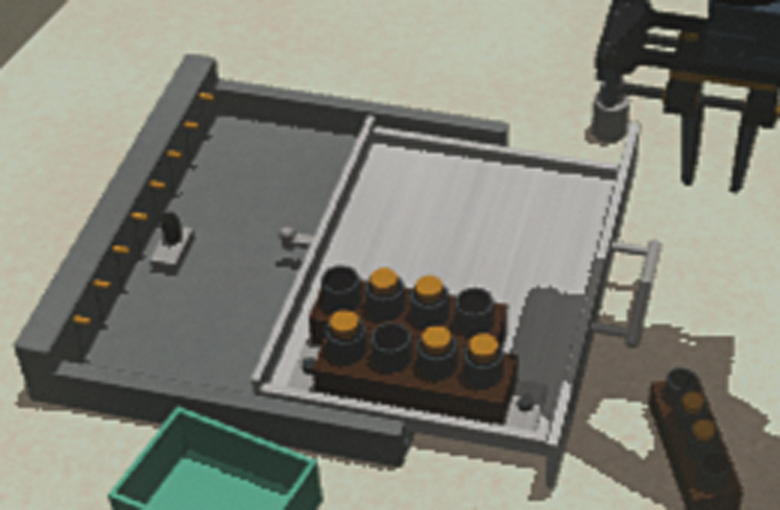

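The racks are flush: the cup rows are 49.7 mm apart and parallel within 0.3°. The large look-alike (103 mm tall, nearest corner (0.31,-0.07)) is close to where the gripper body goes, so I'll come down nearer the handle.

servo_tool(deltas=[0, 1.0, 1.0, 0, 0, 0, 1.0, 1.0, 0, 0, 0, 1.0, 1.0, 0, 0, 0, 1.0, 1.0, 0, 0, 0, 1.0, 1.0, 0, 0, 0, 1.0, 1.0, 0, 0])

```text
time_s: 7.93
tcp_pos: [0.4317, -0.0549, 0.2551]
orientation: [0.652, 0.758, -0.0, -0.0]
wrist_force: [0.5, 0.6, -0.5]
finger_gap: 0.0006
gripper_force: 0.0
```

servo_tool(deltas=[0, -0.3, 0, -3, 0, 0, -0.3, 0, -6, 0, 0, -0.3, 0, -9, 0, 0, -0.3, 0, -11, 0, 0, -0.3, 0, -12.5, 0, 0, -0.3, 0, -13.5, 0, 0, -0.3, 0, -14.4, 0, 0, -0.3, 0, -14.4, 0, 0, -0.3, 0, -14.4, 0])

```text
time_s: 8.68
tcp_pos: [0.4285, -0.0548, 0.1111]
orientation: [0.652, 0.758, -0.0, -0.0]
wrist_force: [0.6, -0.2, -0.5]
finger_gap: 0.0003
gripper_force: 0.0
```

servo_tool(deltas=[0, 0.2, 0.03, 0, 0, 0, 0.4, 0.06, 0, 0, 0, 0.59, 0.09, 0, 0, 0, 0.79, 0.12, 0, 0, 0, 0.99, 0.15, 0, 0, 0, 1.19, 0.18, 0, 0, 0, 1.38, 0.21, 0, 0, 0, 1.58, 0.24, 0, 0, 0, 1.88, 0.29, 0, 0, 0, 2.17, 0.33, 0, 0, 0, 2.47, 0.38, 0, 0, 0, 2.77, 0.42, 0, 0, 0, 3.06, 0.47, 0, 0, 0, 3.36, 0.51, 0, 0, 0, 3.66, 0.56, 0, 0, 0, 3.95, 0.6, 0, 0, 0, 4.25, 0.65, 0, 0, 0, 4.45, 0.68, 0, 0, 0, 4.55, 0.7, 0, 0, 0, 4.55, 0.7, 0, 0])

```text
time_s: 10.35
tcp_pos: [0.4747, -0.0478, 0.1114]
orientation: [0.652, 0.758, 0.0, 0.001]
wrist_force: [-0.2, 1.2, -0.2]
finger_gap: 0.0009
gripper_force: 0.0
```

```bash
cat >> m.py <<'E'
def flush(tag):
    """cup-row fit from the side camera in original drawer axes"""
    i=camera_info("side");p,d=read_camera("side");np.savez(tag+".npz",p=p,d=d,**{k:np.array(v) for k,v in i.items()})
    cv2.imwrite(f'pics/{tag}.png',cv2.resize(p[90:260,140:400,::-1],None,fx=3,fy=3,interpolation=cv2.INTER_CUBIC))
    S=world(load(tag+'.npz')).reshape(-1,3);a=np.radians(8.68)
    L=(S[:,:2]-[.6032,.0647])@np.array([[np.cos(a),-np.sin(a)],[np.sin(a),np.cos(a)]])
    m=(S[:,2]>.069)&(S[:,2]<.085)&(L[:,0]>-.09)&(L[:,0]<.22)
    for lo,hi in((-.045,-.001),(.001,.052)):
        q=L[m&(L[:,1]>lo)&(L[:,1]<hi)];print(len(q),q.min(0),q.max(0),cv2.minAreaRect(q.astype(np.float32)))
E
python3 - <<'E'
from m import *
s=get_state();print(s['tcp_pos'],s['wrist_force']); flush('s4')
E
```

```text
[ 0.47467304 -0.04777535  0.11136411] [-0.23358356  1.16180703 -0.22490748]
432 [-0.02443668 -0.04121418] [ 0.1147563  -0.00460758] ((0.045148998498916626, -0.021536272019147873), (0.03501931205391884, 0.1392107605934143), 87.88951873779297)
421 [-0.04173262  0.01430008] [0.09639999 0.04490593] ((0.027332302182912827, 0.029576152563095093), (0.13812796771526337, 0.030575113371014595), 0.05165205895900726)
```

View pics/s4.png

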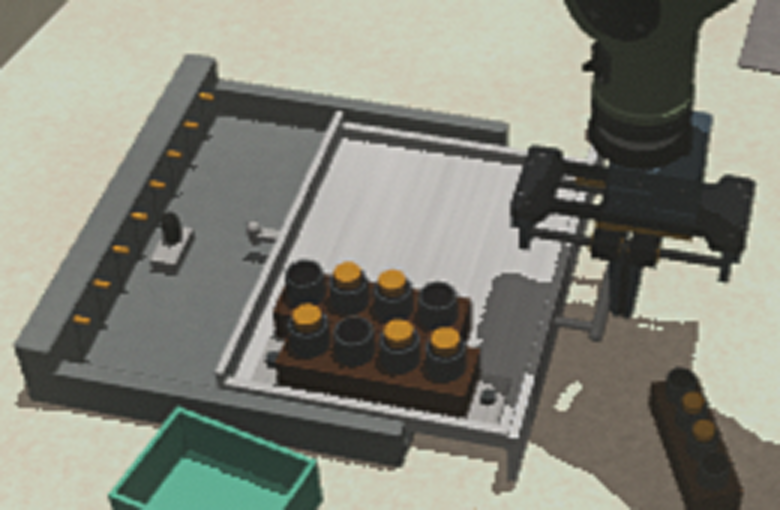

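```bash
cat >> m.py <<'E'
from scipy.spatial import cKDTree
from scipy.optimize import least_squares
def rows(tag):
    S=world(load(tag+'.npz')).reshape(-1,3);a=np.radians(8.68)
    L=(S[:,:2]-[.6032,.0647])@np.array([[np.cos(a),-np.sin(a)],[np.sin(a),np.cos(a)]])
    m=(S[:,2]>.05)&(S[:,2]<.085)&(L[:,0]>-.09)&(L[:,0]<.25)
    P=np.c_[L,S[:,2]];return [P[m&(L[:,1]>lo)&(L[:,1]<hi)] for lo,hi in((-.055,-.0),(.0,.06))]
def motion(a,b,x0):
    """(dx,dy mm, turn deg about each rack's own centre) from view a to view b: trimmed point fit"""
    out=[]
    for A,B,c in zip(rows(a),rows(b),((.017,-.022),(-.003,.028))):
        t=cKDTree(B)
        def T(q):
            s,k=np.sin(q[2]),np.cos(q[2]);R=np.array([[k,-s],[s,k]]);return np.c_[(A[:,:2]-c)@R.T+c+q[:2],A[:,2]]
        r=least_squares(lambda q:t.query(T(q))[0],[x0,0,0],loss='soft_l1',f_scale=.001,diff_step=1e-4,x_scale=[.01,.01,.1])
        out.append((r.x*[1e3,1e3,57.3]).round(2))
    return out
E
python3 - <<'E'
from m import *
print(motion('s3','s4',.030))
E
```

```text
[array([29.22,  0.16, -0.45]), array([29.85,  0.69, -0.36])]
```

servo_tool(deltas=[0, 0.15, 0.02, 0, 0, 0, 0.4, 0.06, 0, 0, 0, 0.7, 0.11, 0, 0, 0, 1.1, 0.17, 0, 0, 0, 1.5, 0.23, 0, 0, 0, 1.9, 0.29, 0, 0, 0, 2.3, 0.35, 0, 0, 0, 2.7, 0.41, 0, 0, 0, 3.1, 0.47, 0, 0, 0, 3.5, 0.53, 0, 0, 0, 3.9, 0.6, 0, 0, 0, 4.3, 0.66, 0, 0, 0, 4.7, 0.72, 0, 0, 0, 5.1, 0.78, 0, 0, 0, 5.5, 0.84, 0, 0, 0, 5.8, 0.89, 0, 0, 0, 6.1, 0.93, 0, 0, 0, 6.3, 0.96, 0, 0, 0, 6.4, 0.98, 0, 0, 0, 6.4, 0.98, 0, 0])

```text
time_s: 12.07
tcp_pos: [0.5366, -0.0381, 0.1112]
orientation: [0.652, 0.759, -0.001, -0.001]
wrist_force: [-4.9, -2.0, 4.5]
finger_gap: 0.0006
gripper_force: 2.9
```

```bash
python3 - <<'E'
from m import *
s=get_state();print(s['tcp_pos'],s['wrist_force']); flush('s5');print(motion('s3','s5',.096))
W=world(load('top0.npz'))
# dock yaw/rear block: front face of rear block
S=W[50:90,245:390];m=(S[...,2]>.05)&(S[...,2]<.08);print(cv2.minAreaRect(S[m][:,:2].astype(np.float32)))
E
```

```text
[ 0.53659904 -0.03812605  0.1111874 ] [-4.92480003 -1.99774619  4.51087911]
440 [ 0.03839078 -0.03858206] [ 0.17742611 -0.00512005] ((0.10790589451789856, -0.021852508187294006), (0.13902662694454193, 0.033380769193172455), 0.045089203864336014)
427 [0.01955934 0.01031758] [0.15860675 0.04529643] ((0.08906763046979904, 0.027714692056179047), (0.03379831463098526, 0.1390783190727234), 88.57484436035156)
[array([ 9.197e+01,  4.000e-02, -9.700e-01]), array([ 9.222e+01, -1.600e-01,  1.000e-02])]
((0.8856984376907349, 0.007096469402313232), (0.06354785710573196, 0.3691306412220001), 8.65523910522461)
```

The drawer has moved 92 mm and is now meeting the roller (about 5 N). Continuing slowly.

servo_tool(deltas=[0, 0.15, 0.02, 0, 0, 0, 0.3, 0.05, 0, 0, 0, 0.45, 0.07, 0, 0, 0, 0.6, 0.09, 0, 0, 0, 0.75, 0.11, 0, 0, 0, 0.9, 0.14, 0, 0, 0, 0.9, 0.14, 0, 0])

```text
time_s: 12.7
tcp_pos: [0.5483, -0.0364, 0.1114]
orientation: [0.652, 0.758, 0.001, 0.001]
wrist_force: [0.6, 0.1, 0.3]
finger_gap: 0.0002
gripper_force: 0.0
```

servo_tool(deltas=[0, 0.1, 0.02, 0, 0, 0, 0.2, 0.03, 0, 0, 0, 0.3, 0.05, 0, 0, 0, 0.4, 0.06, 0, 0, 0, 0.4, 0.06, 0, 0])

```text
time_s: 13.12
tcp_pos: [0.5509, -0.0359, 0.1112]
orientation: [0.652, 0.758, -0.0, -0.0]
wrist_force: [0.7, -0.5, 0.5]
finger_gap: 0.0002
gripper_force: 0.5
```

```bash
python3 - <<'E'
from m import *
s=get_state();print(s['tcp_pos'],s['wrist_force']); flush('s6');print(motion('s3','s6',.108))
E
```

```text
[ 0.55089644 -0.0359149   0.11123791] [ 0.69450656 -0.5208978   0.46455384]
438 [ 0.05427356 -0.04015341] [ 0.19188863 -0.00463503] ((0.12306305766105652, -0.022113222628831863), (0.13762083649635315, 0.03526103496551514), 0.4729650318622589)
424 [0.03385306 0.01158718] [0.17284658 0.0447686 ] ((0.10334718227386475, 0.02796493098139763), (0.03232564777135849, 0.1390007883310318), 89.37114715576172)
[array([106.71,   0.59,   0.21]), array([ 1.0708e+02, -4.0000e-02, -2.5000e-01])]
```

servo_tool(deltas=[0, 0.1, 0.02, 0, 0, 0, 0.2, 0.03, 0, 0, 0, 0.3, 0.05, 0, 0, 0, 0.3, 0.05, 0, 0])

```text
time_s: 13.5
tcp_pos: [0.5515, -0.0358, 0.1112]
orientation: [0.652, 0.759, -0.002, -0.002]
wrist_force: [-7.8, -2.1, 7.7]
finger_gap: 0.0004
gripper_force: 4.3
```

Hard stop confirmed: the roller resisted, then drew the drawer in, and now 3 mm of command moves it only 0.6 mm at 8 N. Backing off and looking at the seam from above.

servo_tool(deltas=[0, -0.5, -0.1, 0, 0, 0, -1.5, -0.25, 0, 0, 0, -3, -0.5, 0, 0, 0, -3.5, -0.5, 0, 0, 0, -3.5, -0.5, 4, 0, 0, -3.5, -0.5, 8, 0, 0, -3.5, -0.5, 12, 0, 0, -3.5, -0.5, 13, 0, 0, 0, 0, 13, 0, 0, 4, 1, 13, 0, 0, 8, 2, 13, 0, 0, 12, 3, 13, 0, 0, 16, 4, 13, 0, 0, 16, 4, 11, 0, 0, 16, 4, 11, 0, 0, 16, 4, 11, 0, 0, 16, 4, 11, 0])

```text
time_s: 14.92
tcp_pos: [0.7132, 0.0044, 0.2213]
orientation: [0.652, 0.758, -0.0, -0.0]
wrist_force: [-0.2, -0.4, -0.1]
finger_gap: 0.0007
gripper_force: 0.0
```

```bash
python3 - <<'E'
from m import *
i=camera_info("wrist");p,d=read_camera("wrist");np.savez("w7.npz",p=p,d=d,**{k:np.array(v) for k,v in i.items()})
s=get_state();print(s['tcp_pos'],s['wrist_force'])
z=load('w7.npz');u,v=pix(z,[.709,.081,.056]);print(u,v)
v0=int(np.clip(v-80,0,240));cv2.imwrite('pics/w7.png',cv2.resize(p[v0:v0+160,60:580,::-1],(800,246),interpolation=cv2.INTER_CUBIC))
E
```

```text
[0.71334039 0.00426255 0.2221504 ] [-0.7808162  -0.14564444  1.02530261]
327.83227201172167 109.80991350332197
```

View pics/w7.png

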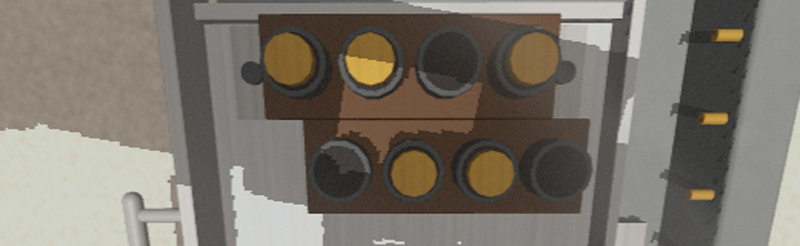

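The seam at row 119 (x 305..555) is closed and uniform, with no floor showing. One last numeric check that the drawer stayed home after release, then I'll move clear and hand in.

servo_tool(deltas=[0, -4, -4, 5, 0, 0, -8, -8, 8, 0, 0, -12, -10, 8, 0, 0, -16, -10, 8, 0, 0, -16, -10, 8, 0, 0, -16, -10, 8, 0, 0, -16, -10, 8, 0])

```text
time_s: 15.55
tcp_pos: [0.5516, -0.0964, 0.3041]
orientation: [0.653, 0.758, 0.001, 0.002]
wrist_force: [0.7, -0.1, -0.1]
finger_gap: 0.0007
gripper_force: 0.0
```

```bash
python3 - <<'E'
from m import *
flush('s7');print(motion('s6','s7',.0),motion('s3','s7',.107))
A,B=world(load('side0.npz')),world(load('s7.npz'))
for n,(u0,u1,v0,v1) in dict(plug=(335,352,112,138),shell=(288,308,258,286),bin=(176,248,226,284)).items():
    print(n,np.median(abs(A-B)[v0:v1,u0:u1].reshape(-1,3),axis=0).round(4))
E
```

```text
441 [ 0.05285187 -0.04056293] [ 0.19204754 -0.00563177] ((0.1224629282951355, -0.022535838186740875), (0.13911719620227814, 0.03471359238028526), 0.7851052284240723)
425 [0.03393577 0.01199503] [0.17209293 0.04615877] ((0.10304687172174454, 0.029532944783568382), (0.03402368351817131, 0.13807053864002228), 88.26420593261719)
[array([-0.19,  0.23, -0.17]), array([0.21, 0.23, 0.02])] [array([ 1.0714e+02,  7.0000e-01, -5.0000e-02]), array([ 1.0658e+02, -0.0000e+00, -1.0000e-01])]
plug [0.0007 0.0023 0.002 ]
shell [0.0004 0.0009 0.0015]
bin [0.0008 0.001  0.0017]
```

```bash
python3 -c "
from plant import *
print(job_done())"
```

```text
the job is handed in; nothing more can be done
None
```

Job handed in at about 15.7 s of the 48 s allowed: the loose rack is flush against the bolted one, the drawer was pushed to its stop and stayed there after release, and the brass shell, steel shell and bin are where they were to within camera noise.

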